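# Set out the tasting flight in the bar lab

## Robot

A 7-joint arm with a two-finger parallel gripper is mounted at the origin on the work surface. World frame = base frame: x ahead of the robot, y to its left, z up, the work surface at z = 0. Lengths are in m, angles in rad, forces in N, time in s.
With the tool pointing down it reaches from about 0.425 to 0.925 m from the base axis. Payload 6.8 kg.
Tool frame: the origin (TCP) lies midway between the tips of the shut fingers; the grasp point (between the pads) lies 19 mm behind it; z points along the fingers, y is the line along which they close (so a half turn about z gives the same grasp; the last joint's range is limited). The gripper opens to 85 mm and grips with 20 to 120 N. Pads are 22 mm wide; open, the fingers measure 114 mm over their backs; the gripper's body (76 mm by 85 mm) begins 54 mm behind the grasp point. The pads swing forward as they close: fully open they stand 13 mm farther back than shut.
Start: joints at [1.109, 0.477, 0.022, 1.555, -0.011, 1.109, -0.083], TCP at [0.234, -0.633, 0.231] pointing down, gripper open.
Joint ranges: [-2.96, 2.96], [-0.34, 2.1], [-1.41, 1.46], [0.24, 2.44], [-1.37, 4.51], [0.17, 1.92], [-2.96, 2.96]. Speed limits (rad/s): [2.39, 2.39, 3.14, 3.14, 3.14, 3.14, 3.14].

## Interface

Orientations are given as a rotation vector (axis times angle).
In Python, from bench import status, vision, r gives the robot as it stands. The module is installed in compiled form; this text tells all that it offers.
- The arm moves only by the shell command python3 -m handwheel 'ROWS' [OPENING] [FORCE]. ROWS is JSON, a list of rows, each an object with "dp": the shift along the tool's x, y, z in m, a list of three; "delta_rot": the turn, a rotation vector about the tool's x, y, z in rad, a list of three. In form: [{"dp": [x, y, z], "delta_rot": [rx, ry, rz]}, ...]. A call has 1 to 12 rows; each row is the pose to reach, as a shift and turn from the pose commanded when the call began, along the tool's axes at that moment; what a row does not reach only later rows make up. A row lasts 1/8 s, in which the tool goes at most 62.5 mm and 10.7 degrees, less where a joint would pass 70% of its speed; a pose out of reach is approached as far as the arm can. A call with a gripper value outside its range is refused whole. OPENING is the opening, from 0 (shut) to 1 (fully open), set as the call begins (- or left out, the last holds). The fingers move at their own pace and stop on an object; FORCE is the grip in N (left out, the last holds). Time passes only in rows, so rows that repeat a pose let the fingers close. It gives the time, the measured TCP pose, the force, the opening and the grip force at its end, in the units of the state.
- status.get_obs(): the state, without advancing time (a new reading comes with each control period).
- vision.grab_frame(name): name is "scene" or "top" or "wrist"; returns a dict with "img" (384x512x3 uint8, blue, green, red), "fovy" (degrees; the focal length in pixels is half the picture's height over the tangent of half this angle, whatever the lens; pixels are square), "cx", "cy" (the principal point, pixels), "world_from_camera" (4x4, takes a point from camera to world coordinates). Camera axes: x right, y up, looking along -z (the intrinsics and any distortion apply to the point x, -y, -z); pixel columns grow to the right and rows downward; lengths in m; the calibration is good to about 2 mm. A picture is of the moment at which its call begins. There is no depth.
- r.hand_in(): hands the job in; it is judged then, once.
The state is a dict: "clock": time; "joints": joint angles; "qvel": joint speeds; "tau": joint torques, N m; "tcp_pos": TCP position; "orientation": TCP orientation; "contact_force": force on the tool from outside, world axes, zero at the start; "moment": the same for the moment, N m; "grip_width": finger opening in m; "gripper_force": force on a finger pad.
Only numpy, scipy, OpenCV 4.12 (cv2) and the standard library are available. Lean on these libraries where they do the work, as an engineer would, in place of code of your own. Each camera call takes 0.05 s, during which the arm holds its last target. There are 200 camera calls.

## Task

Set out the tasting flight: stand each of the four short white sample pots upright in the middle of the coaster that has the colour of its lid. They are ceramic, so set them down gently and never knock one over. The two amber bottles are not part of the flight: leave them standing where they are, although their caps are coloured too.

Things in the scene. Friction and masses are not known exactly. Their poses are not given: they have to be found in the camera images.
- pot_red: short white ceramic sample pot with a red screw lid, loose, about 0.2 kg: an upright cylinder 54 mm in diameter over its whole height (pot and lid alike, but for a 3 mm high groove under the lid), 70 mm high; origin at the centre of its underside, z up. Grip it across the diameter from above. It starts standing on the bench
- pot_yellow: short white ceramic sample pot with a yellow screw lid, loose, about 0.2 kg: an upright cylinder 54 mm in diameter over its whole height (pot and lid alike, but for a 3 mm high groove under the lid), 70 mm high; origin at the centre of its underside, z up. Grip it across the diameter from above. It starts standing on the bench
- pot_green: short white ceramic sample pot with a green screw lid, loose, about 0.2 kg: an upright cylinder 54 mm in diameter over its whole height (pot and lid alike, but for a 3 mm high groove under the lid), 70 mm high; origin at the centre of its underside, z up. Grip it across the diameter from above. It starts standing on the bench
- pot_blue: short white ceramic sample pot with a blue screw lid, loose, about 0.2 kg: an upright cylinder 54 mm in diameter over its whole height (pot and lid alike, but for a 3 mm high groove under the lid), 70 mm high; origin at the centre of its underside, z up. Grip it across the diameter from above. It starts standing on the bench
- coaster_red: flat round red silicone coaster, 84 mm in diameter, 5 mm thick, stuck to the bench; origin at the centre of its underside on the bench (top face 5 mm above it), z up. It starts empty
- coaster_yellow: flat round yellow silicone coaster, 84 mm in diameter, 5 mm thick, stuck to the bench; origin at the centre of its underside on the bench (top face 5 mm above it), z up. It starts empty
- coaster_green: flat round green silicone coaster, 84 mm in diameter, 5 mm thick, stuck to the bench; origin at the centre of its underside on the bench (top face 5 mm above it), z up. It starts empty
- coaster_blue: flat round blue silicone coaster, 84 mm in diameter, 5 mm thick, stuck to the bench; origin at the centre of its underside on the bench (top face 5 mm above it), z up. It starts empty
- bottle_red: amber glass bottle with a paper label and a small red cap, not a pot, to be left standing: 44 mm in diameter, 112 mm high, cap 26 mm in diameter; loose; origin at the centre of its underside, z up
- bottle_blue: amber glass bottle with a paper label and a small blue cap, not a pot, to be left standing: 44 mm in diameter, 112 mm high, cap 26 mm in diameter; loose; origin at the centre of its underside, z up
There are look-alikes about, which are no part of the job. What is shaped like the pot_red but purple is not meant.

How it is judged:
By the outcome, as a careful person would: the job done as asked, in the order asked, and still so for the second after the job is handed in, with the robot touching nothing.
It also fails if it takes over 120 s, if anything falls off the work surface, if the arm or the gripper's body presses on something with over 40 N, if the wrist force passes 120 N, or if a joint passes its speed limit or range.

## Working session

There is one attempt and no reset: what is moved stays moved. The work goes in short steps, Python scripts to look and compute and a shell command to move; the robot and the scene stay as the last step left them, time stands still between calls to the robot, and variables do not carry over. Pictures are saved under pics/ and viewed, at most 14 in all, crops included, and the job is handed in when it is done.

```bash
mkdir -p pics; python3 - <<'E'
from bench import status, vision, r
import cv2,numpy as np
o=status.get_obs();print({k:np.round(v,3).tolist() for k,v in o.items()})
for n in("top","scene"):
    f=vision.grab_frame(n);cv2.imwrite(f"pics/{n}0.png",f["img"]);print(n,[ (k,np.round(v,4).tolist()) for k,v in f.items() if k!="img"])
E
```

```text
{'clock': 0.0, 'joints': [1.109, 0.478, 0.022, 1.556, -0.012, 1.109, -0.083], 'qvel': [0.001, 0.001, 0.001, 0.001, 0.001, 0.001, -0.0], 'tau': [0.001, -59.645, 1.609, -28.12, 0.013, 0.009, 0.0], 'tcp_pos': [0.234, -0.633, 0.23], 'orientation': [-3.091, -0.553, 0.001], 'contact_force': [0.668, -0.214, -0.249], 'moment': [-0.011, 0.06, 0.01], 'gripper_force': 0.0, 'grip_width': 0.085}
top [('fovy', 50.6372), ('cx', 250.982), ('cy', 193.6708), ('world_from_camera', [[0.0201, 0.9901, -0.1389, 0.4089], [-0.9998, 0.0208, 0.0035, 0.0347], [0.0064, 0.1388, 0.9903, 1.1766], [0.0, 0.0, 0.0, 1.0]])]
scene [('fovy', 48.8209), ('cx', 255.6753), ('cy', 195.3479), ('world_from_camera', [[-0.5451, -0.6516, 0.5275, 1.0687], [0.8383, -0.4155, 0.353, 0.4061], [-0.0108, 0.6346, 0.7728, 0.8177], [0.0, 0.0, 0.0, 1.0]])]
```

View pics/top0.png

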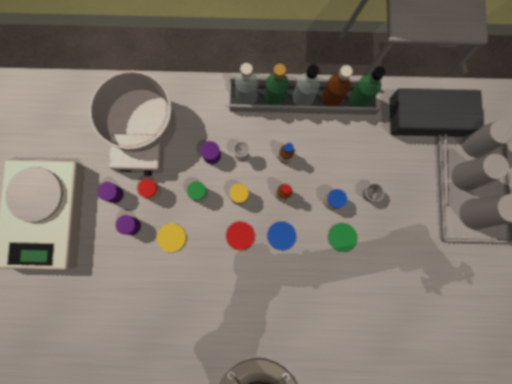

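View pics/scene0.png

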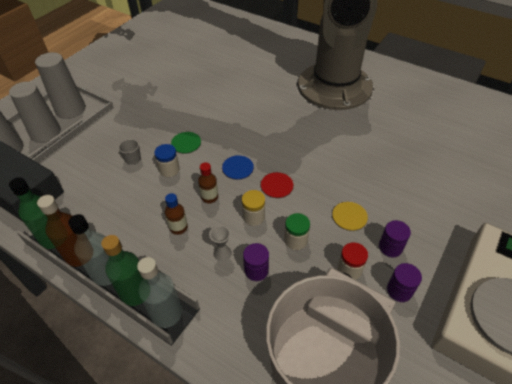

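The top view shows the pots at about red (147,188), green (196,190), yellow (239,193) and blue (337,199). The coasters are at yellow (171,238), red (240,236), blue (282,236) and green (342,237). The capped bottles are at (285,191) and (287,151), and the purple lookalikes are on the left. The scene view shows the same layout.

```bash
cat > h.py <<'E'
from bench import status, vision, r
import cv2,numpy as np
HUE={"red":[(0,7),(173,180)],"yellow":[(20,32)],"green":[(50,75)],"blue":[(104,124)]}
def blobs(f,c,amin=60):
    h=cv2.cvtColor(f["img"],cv2.COLOR_BGR2HSV);m=0
    for a,b in HUE[c]: m=m|cv2.inRange(h,(a,150,60),(b,255,255))
    cs,_=cv2.findContours(m,cv2.RETR_EXTERNAL,cv2.CHAIN_APPROX_NONE)
    return [k for k in cs if cv2.contourArea(k)>amin]
def cast(f,uv,z):
    uv=np.atleast_2d(uv);fl=f["img"].shape[0]/2/np.tan(np.radians(f["fovy"]/2))
    d=np.c_[(uv[:,0]-f["cx"])/fl,-(uv[:,1]-f["cy"])/fl,-np.ones(len(uv))]@f["world_from_camera"][:3,:3].T
    o=f["world_from_camera"][:3,3]
    return (o+d*((z-o[2])/d[:,2])[:,None])[:,:2]
def cen(k):
    m=cv2.moments(k);return np.array([m["m10"],m["m01"]])/m["m00"]
E
python3 - <<'E'
from h import *
for n in("top","scene"):
    f=vision.grab_frame(n);f["world_from_camera"]=np.array(f["world_from_camera"])
    for c in HUE:
        for k in blobs(f,c):
            u=cen(k);(p,q)=[cast(f,u,z)[0] for z in(.005,.062)]
            # circle fit of contour on the z=.005 and .07 planes
            rr=[2*cv2.minEnclosingCircle((cast(f,k[:,0],z)*1e3).astype(np.float32))[1] for z in (.005,.07)]
            print(n,c,np.round(u),cv2.contourArea(k),"z5",np.round(p,4),"z62",np.round(q,4),"diam",np.round(rr))
E
```

```text
top red [240. 235.] 572.0 z5 [0.4514 0.0602] z62 [0.4493 0.059 ] diam [80. 76.]
top red [285. 189.] 68.0 z5 [ 0.5884 -0.0698] z62 [ 0.5797 -0.0647] diam [32. 30.]
top red [147. 188.] 253.5 z5 [0.5844 0.3345] z62 [0.5759 0.3199] diam [57. 53.]
top yellow [171. 237.] 571.5 z5 [0.442  0.2575] z62 [0.4404 0.2467] diam [81. 76.]
top yellow [239. 193.] 241.0 z5 [0.5741 0.0669] z62 [0.566  0.0653] diam [55. 51.]
top green [342. 237.] 472.5 z5 [ 0.4531 -0.2342] z62 [ 0.4509 -0.2211] diam [73. 69.]
top green [196. 190.] 172.5 z5 [0.5795 0.1902] z62 [0.5712 0.1826] diam [46. 44.]
top blue [281. 235.] 516.5 z5 [ 0.4538 -0.0589] z62 [ 0.4516 -0.0544] diam [76. 72.]
top blue [337. 198.] 213.5 z5 [ 0.5645 -0.2199] z62 [ 0.557  -0.2075] diam [51. 48.]
scene red [354. 254.] 458.0 z5 [0.5377 0.3126] z62 [0.575  0.3192] diam [64. 59.]
scene red [277. 185.] 596.5 z5 [0.4556 0.0603] z62 [0.4986 0.0846] diam [84. 78.]
scene red [205. 169.] 99.5 z5 [ 0.5099 -0.1261] z62 [ 0.5491 -0.0888] diam [47. 43.]
scene yellow [350. 216.] 721.5 z5 [0.4458 0.2577] z62 [0.4894 0.2681] diam [84. 77.]
scene yellow [253. 200.] 350.0 z5 [0.53   0.0375] z62 [0.5678 0.0634] diam [64. 59.]
scene green [297. 224.] 327.0 z5 [0.5335 0.1647] z62 [0.571  0.1816] diam [58. 53.]
scene green [186. 142.] 388.0 z5 [ 0.4572 -0.2335] z62 [ 0.5001 -0.1887] diam [79. 73.]
scene blue [171. 200.] 93.5 z5 [ 0.6381 -0.1335] z62 [ 0.6683 -0.0957] diam [41. 38.]
scene blue [237. 167.] 503.5 z5 [ 0.4585 -0.0586] z62 [ 0.5013 -0.026 ] diam [82. 75.]
scene blue [165. 152.] 243.0 z5 [ 0.5199 -0.2556] z62 [ 0.5584 -0.2092] diam [64. 59.]
```

```bash
python3 -m handwheel '[{"dp":[0.05,-0.03,0],"delta_rot":[0,0,0.1]},{"dp":[0.1,-0.06,0],"delta_rot":[0,0,0.2]},{"dp":[0.15,-0.095,0],"delta_rot":[0,0,0.354]},{"dp":[0.2,-0.127,0],"delta_rot":[0,0,0.354]},{"dp":[0.25,-0.159,0],"delta_rot":[0,0,0.354]},{"dp":[0.3,-0.191,0],"delta_rot":[0,0,0.354]},{"dp":[0.35,-0.223,0],"delta_rot":[0,0,0.354]},{"dp":[0.4,-0.255,0],"delta_rot":[0,0,0.354]},{"dp":[0.451,-0.287,0],"delta_rot":[0,0,0.354]},{"dp":[0.451,-0.287,0],"delta_rot":[0,0,0.354]},{"dp":[0.451,-0.287,0],"delta_rot":[0,0,0.354]},{"dp":[0.451,-0.287,0],"delta_rot":[0,0,0.354]}]' 1 30
python3 - <<'E'
from h import *
o=status.get_obs();print(np.round(o["joints"],2))
f=vision.grab_frame("wrist");cv2.imwrite("pics/w0.png",f["img"]);f["world_from_camera"]=np.array(f["world_from_camera"]);print(f["world_from_camera"].round(3))
for c in HUE:
    for k in blobs(f,c,300):
        u=cen(k);print(c,u.round(),cast(f,u,.07).round(4),cast(f,u,.005).round(4))
E
```

```text
clock: 1.7
tcp_pos: [0.5565, -0.2095, 0.2312]
orientation: [3.141, -0.005, -0.001]
contact_force: [0.7, -0.2, 0.1]
grip_width: 0.0855
gripper_force: 0.0
[ 0.34  0.35 -0.1   1.75  0.04  1.05 -1.36]
[[-0.003  0.947  0.32   0.638]
 [-1.    -0.003 -0.001 -0.21 ]
 [ 0.    -0.32   0.947  0.374]
 [ 0.     0.     0.     1.   ]]
red [ 35. 237.] [[0.487 0.012]] [[0.4547 0.0594]]
red [ 75. 159.] [[ 0.5679 -0.0433]] [[ 0.5528 -0.0078]]
green [274. 235.] [[ 0.4885 -0.2304]] [[ 0.4565 -0.2348]]
blue [130. 234.] [[ 0.4906 -0.0854]] [[ 0.4591 -0.0589]]
blue [251. 167.] [[ 0.56   -0.2072]] [[ 0.5432 -0.2067]]
blue [51.  9.] [[ 0.6926 -0.0456]] [[ 0.7042 -0.0105]]
```

View pics/w0.png

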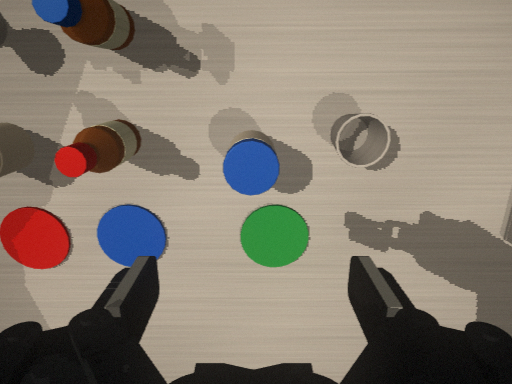

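The wrist view shows the blue lid at (251,167), directly ahead of the open fingers. The green coaster is at (274,235) and the blue coaster at (130,234). There is room for the fingers on both sides of the pot.

```bash
python3 -m handwheel '[{"dp":[0.0025,-0.002,0.05],"delta_rot":[0,0,0]},{"dp":[0.0025,-0.002,0.1],"delta_rot":[0,0,0]},{"dp":[0.0025,-0.002,0.13],"delta_rot":[0,0,0]},{"dp":[0.0025,-0.002,0.16],"delta_rot":[0,0,0]},{"dp":[0.0025,-0.002,0.185],"delta_rot":[0,0,0]},{"dp":[0.0025,-0.002,0.2],"delta_rot":[0,0,0]},{"dp":[0.0025,-0.002,0.209],"delta_rot":[0,0,0]},{"dp":[0.0025,-0.002,0.209],"delta_rot":[0,0,0]},{"dp":[0.0025,-0.002,0.209],"delta_rot":[0,0,0]}]' 1 30
python3 - <<'E'
from h import *
print(status.get_obs()["tcp_pos"].round(4) if hasattr(status.get_obs()["tcp_pos"],'round') else status.get_obs()["tcp_pos"])
E
python3 -m handwheel '[{"dp":[0,0,0],"delta_rot":[0,0,0]},{"dp":[0,0,0],"delta_rot":[0,0,0]},{"dp":[0,0,0],"delta_rot":[0,0,0]},{"dp":[0,0,0],"delta_rot":[0,0,0]},{"dp":[0,0,0],"delta_rot":[0,0,0]},{"dp":[0,0,0],"delta_rot":[0,0,0]},{"dp":[0,0,0],"delta_rot":[0,0,0]},{"dp":[0,0,0],"delta_rot":[0,0,0]}]' 0 30
```

```text
clock: 2.88
tcp_pos: [0.5606, -0.206, 0.0231]
orientation: [3.141, -0.001, 0.002]
contact_force: [-0.1, 0.2, 0.6]
grip_width: 0.0856
gripper_force: 0.0
[ 0.5606 -0.206   0.0231]
clock: 3.88
tcp_pos: [0.5605, -0.206, 0.023]
orientation: [3.141, -0.001, 0.001]
contact_force: [-2.2, 0.0, 5.3]
grip_width: 0.0532
gripper_force: 31.3
```

```bash
python3 -m handwheel '[{"dp":[0,0,-0.02],"delta_rot":[0,0,0]},{"dp":[0,0,-0.06],"delta_rot":[0,0,0]},{"dp":[0,0,-0.1],"delta_rot":[0,0,0]},{"dp":[-0.035,-0.05,-0.1],"delta_rot":[0,0,0]},{"dp":[-0.07,-0.1,-0.1],"delta_rot":[0,0,0]},{"dp":[-0.1025,-0.147,-0.1],"delta_rot":[0,0,0]},{"dp":[-0.1025,-0.147,-0.1],"delta_rot":[0,0,0]},{"dp":[-0.1025,-0.147,-0.1],"delta_rot":[0,0,0]},{"dp":[-0.1025,-0.147,-0.1],"delta_rot":[0,0,0]}]'
python3 - <<'E'
from h import *
o=status.get_obs();print(o["tcp_pos"],o["grip_width"])
f=vision.grab_frame("wrist");cv2.imwrite("pics/w1.png",f["img"]);f["world_from_camera"]=np.array(f["world_from_camera"])
for c in HUE:
    for k in blobs(f,c,300):
        u=cen(k);print(c,u.round(),cv2.contourArea(k),cast(f,u,.17).round(4),cast(f,u,.07).round(4),cast(f,u,.005).round(4))
E
```

```text
clock: 5.0
tcp_pos: [0.4584, -0.0598, 0.1227]
orientation: [3.141, -0.003, 0.002]
contact_force: [-0.1, -0.9, -1.4]
grip_width: 0.0533
gripper_force: 32.4
[ 0.45843215 -0.05982224  0.12271642] 0.05331505508029539
red [108. 189.] 7562.5 [[ 0.5088 -0.016 ]] [[0.4763 0.0299]] [[0.4551 0.0597]]
red [258.  12.] 1205.0 [[ 0.5566 -0.0612]] [[ 0.5739 -0.0624]] [[ 0.5851 -0.0632]]
yellow [38. 38.] 5709.0 [[ 0.5506 -0.0033]] [[0.5617 0.0557]] [[0.5689 0.094 ]]
green [465. 186.] 7243.5 [[ 0.5093 -0.1239]] [[ 0.4773 -0.1906]] [[ 0.4565 -0.2339]]
blue [253. 309.] 14715.5 [[ 0.4648 -0.0598]] [[ 0.3865 -0.0596]] [[ 0.3356 -0.0594]]
blue [252. 173.] 5197.5 [[ 0.5134 -0.0597]] [[ 0.4857 -0.0595]] [[ 0.4677 -0.0593]]
```

View pics/w1.png

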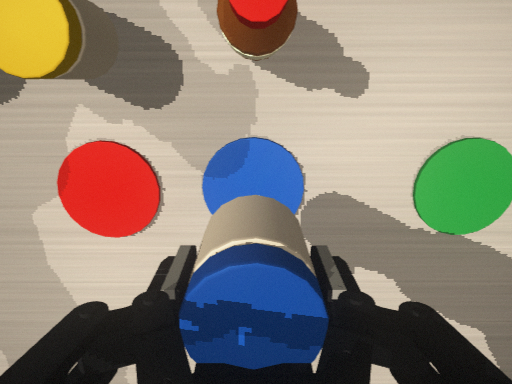

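The wrist view shows the blue pot held upright at (253,310), in line with the blue coaster at (253,185). Lowering it slowly now.

```bash
python3 -m handwheel '[{"dp":[0,-0.001,0.03],"delta_rot":[0,0,0]},{"dp":[0,-0.001,0.055],"delta_rot":[0,0,0]},{"dp":[0,-0.001,0.075],"delta_rot":[0,0,0]},{"dp":[0,-0.001,0.085],"delta_rot":[0,0,0]},{"dp":[0,-0.001,0.09],"delta_rot":[0,0,0]},{"dp":[0,-0.001,0.092],"delta_rot":[0,0,0]},{"dp":[0,-0.001,0.0935],"delta_rot":[0,0,0]},{"dp":[0,-0.001,0.0945],"delta_rot":[0,0,0]},{"dp":[0,-0.001,0.0945],"delta_rot":[0,0,0]},{"dp":[0,-0.001,0.0945],"delta_rot":[0,0,0]}]'
```

```text
clock: 6.3
tcp_pos: [0.4578, -0.0577, 0.028]
orientation: [3.142, -0.0, 0.001]
contact_force: [-0.1, 0.0, -0.2]
grip_width: 0.0531
gripper_force: 32.5
```

```bash
python3 -m handwheel '[{"dp":[0,0,0.0005],"delta_rot":[0,0,0]},{"dp":[0,0,0.0005],"delta_rot":[0,0,0]}]'
python3 -m handwheel '[{"dp":[0,0,0.0005],"delta_rot":[0,0,0]},{"dp":[0,0,0.0005],"delta_rot":[0,0,0]},{"dp":[0,0,0.0005],"delta_rot":[0,0,0]},{"dp":[0,0,0.0005],"delta_rot":[0,0,0]},{"dp":[0,0,0.0005],"delta_rot":[0,0,0]},{"dp":[0,0,-0.015],"delta_rot":[0,0,0]},{"dp":[0,0,-0.05],"delta_rot":[0,0,0]},{"dp":[0,0,-0.1],"delta_rot":[0,0,0]},{"dp":[0,0,-0.14],"delta_rot":[0,0,0]},{"dp":[0,0,-0.14],"delta_rot":[0,0,0]},{"dp":[0,0,-0.14],"delta_rot":[0,0,0]}]' 1
cat >> h.py <<'E'
def look(nm,zs=(.075,.07,.005)):
    f=vision.grab_frame("wrist");cv2.imwrite(nm,f["img"]);f["world_from_camera"]=np.array(f["world_from_camera"])
    print(np.round(status.get_obs()["tcp_pos"],4))
    for c in HUE:
        for k in blobs(f,c,300):
            u=cen(k);print(c,u.round(),cv2.contourArea(k),*[cast(f,u,z).round(4) for z in zs])
E
python3 -c "
from h import *
look('pics/w2.png')"
```

```text
clock: 6.55
tcp_pos: [0.4578, -0.0577, 0.028]
orientation: [3.141, -0.0, 0.001]
contact_force: [-1.9, 1.3, 6.5]
grip_width: 0.0533
gripper_force: 33.4
clock: 7.92
tcp_pos: [0.4571, -0.0578, 0.1675]
orientation: [3.141, -0.0, 0.0]
contact_force: [0.0, 0.3, -0.4]
grip_width: 0.0851
gripper_force: 0.0
[ 0.4567 -0.0577  0.1668]
red [130. 173.] 5739.5 [[0.474  0.0329]] [[0.4726 0.0348]] [[0.4548 0.0599]]
red [261.  16.] 1424.0 [[ 0.5771 -0.0626]] [[ 0.5779 -0.0627]] [[ 0.5884 -0.064 ]]
yellow [71. 36.] 5538.5 [[0.5656 0.0599]] [[0.5662 0.0624]] [[0.5736 0.0949]]
green [439. 171.] 5624.5 [[ 0.4753 -0.1941]] [[ 0.474 -0.197]] [[ 0.4565 -0.2345]]
blue [254. 176.] 6540.0 [[ 0.4713 -0.0586]] [[ 0.4698 -0.0587]] [[ 0.4512 -0.0589]]
```

View pics/w2.png

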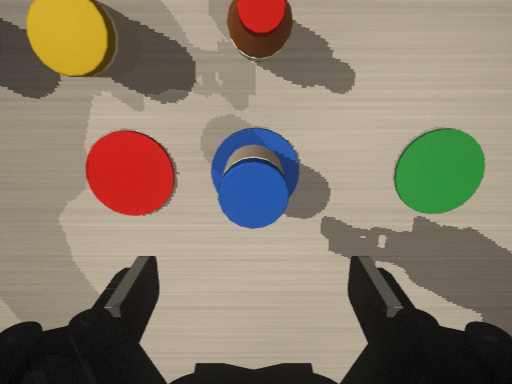

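The wrist view shows the blue pot standing upright in the middle of the blue coaster, with its lid centre at about (253,193). The yellow pot is next.

```bash
python3 -m handwheel '[{"dp":[0.04,-0.04,0],"delta_rot":[0,0,0]},{"dp":[0.08,-0.08,0],"delta_rot":[0,0,0]},{"dp":[0.11,-0.121,0],"delta_rot":[0,0,0]},{"dp":[0.11,-0.121,0],"delta_rot":[0,0,0]},{"dp":[0.11,-0.121,0],"delta_rot":[0,0,0]}]'
python3 -c "
from h import *
look('pics/w3.png')"
```

```text
clock: 8.6
tcp_pos: [0.5663, 0.0626, 0.1657]
orientation: [3.141, -0.0, -0.005]
contact_force: [0.2, 0.1, -0.8]
grip_width: 0.0855
gripper_force: 0.0
[0.5663 0.0619 0.1661]
red [255. 272.] 4256.0 [[0.4997 0.0607]] [[0.4965 0.0607]] [[0.4551 0.0601]]
red [444. 196.] 1780.0 [[ 0.5656 -0.0795]] [[ 0.5639 -0.0825]] [[ 0.5408 -0.1221]]
yellow [ 68. 279.] 4008.5 [[0.4933 0.2133]] [[0.4899 0.2166]] [[0.4468 0.2585]]
yellow [250. 188.] 3719.5 [[0.5715 0.0647]] [[0.5699 0.0647]] [[0.5485 0.0653]]
green [505. 282.] 423.5 [[ 0.4907 -0.1433]] [[ 0.4873 -0.1477]] [[ 0.4434 -0.205 ]]
green [ 93. 183.] 3580.5 [[0.5753 0.18  ]] [[0.5738 0.1825]] [[0.5534 0.2151]]
blue [339. 276.] 507.5 [[ 0.4964 -0.0068]] [[ 0.4932 -0.0083]] [[ 0.4509 -0.0276]]
blue [385. 251.] 816.5 [[ 0.5193 -0.0414]] [[ 0.5165 -0.0436]] [[ 0.4806 -0.0726]]
blue [486.  10.] 984.0 [[ 0.689  -0.0832]] [[ 0.6899 -0.0863]] [[ 0.7011 -0.1268]]
```

```bash
python3 -m handwheel '[{"dp":[0.003,-0.0025,0.04],"delta_rot":[0,0,0]},{"dp":[0.003,-0.0025,0.075],"delta_rot":[0,0,0]},{"dp":[0.003,-0.0025,0.105],"delta_rot":[0,0,0]},{"dp":[0.003,-0.0025,0.125],"delta_rot":[0,0,0]},{"dp":[0.003,-0.0025,0.137],"delta_rot":[0,0,0]},{"dp":[0.003,-0.0025,0.143],"delta_rot":[0,0,0]},{"dp":[0.003,-0.0025,0.143],"delta_rot":[0,0,0]},{"dp":[0.003,-0.0025,0.143],"delta_rot":[0,0,0]}]'
python3 -m handwheel '[{"dp":[0,0,0],"delta_rot":[0,0,0]},{"dp":[0,0,0],"delta_rot":[0,0,0]},{"dp":[0,0,0],"delta_rot":[0,0,0]},{"dp":[0,0,0],"delta_rot":[0,0,0]},{"dp":[0,0,0],"delta_rot":[0,0,0]},{"dp":[0,0,0],"delta_rot":[0,0,0]},{"dp":[0,0,0],"delta_rot":[0,0,0]},{"dp":[0,0,0],"delta_rot":[0,0,0]}]' 0 30
```

```text
clock: 9.65
tcp_pos: [0.5711, 0.0658, 0.0251]
orientation: [-3.141, 0.0, -0.002]
contact_force: [0.1, 0.3, -0.1]
grip_width: 0.0857
gripper_force: 0.0
clock: 10.65
tcp_pos: [0.5708, 0.0657, 0.0248]
orientation: [3.141, -0.001, 0.001]
contact_force: [-2.2, -1.0, 5.4]
grip_width: 0.0535
gripper_force: 31.1
```

```bash
python3 -m handwheel '[{"dp":[0,0,-0.02],"delta_rot":[0,0,0]},{"dp":[0,0,-0.06],"delta_rot":[0,0,0]},{"dp":[0,0,-0.1],"delta_rot":[0,0,0]},{"dp":[-0.035,-0.045,-0.1],"delta_rot":[0,0,0]},{"dp":[-0.06,-0.09,-0.1],"delta_rot":[0,0,0]},{"dp":[-0.09,-0.14,-0.1],"delta_rot":[0,0,0]},{"dp":[-0.124,-0.1923,-0.1],"delta_rot":[0,0,0]},{"dp":[-0.124,-0.1923,-0.1],"delta_rot":[0,0,0]},{"dp":[-0.124,-0.1923,-0.1],"delta_rot":[0,0,0]},{"dp":[-0.124,-0.1923,-0.1],"delta_rot":[0,0,0]}]'
python3 -c "
from h import *
look('pics/w4.png',(.17,.07,.005))"
```

```text
clock: 11.9
tcp_pos: [0.4474, 0.2565, 0.1241]
orientation: [3.141, -0.004, -0.0]
contact_force: [-0.6, -0.3, -1.6]
grip_width: 0.0532
gripper_force: 32.4
[0.4475 0.2565 0.1241]
red [480. 176.] 5725.5 [[0.501  0.1876]] [[0.4721 0.1169]] [[0.4533 0.0709]]
red [138.  18.] 3181.0 [[0.5445 0.2865]] [[0.5603 0.3175]] [[0.5706 0.3377]]
yellow [253. 309.] 14515.0 [[0.4528 0.2564]] [[0.3742 0.2566]] [[0.3232 0.2567]]
yellow [251. 175.] 5301.0 [[0.5017 0.2569]] [[0.4735 0.2575]] [[0.4552 0.2579]]
green [389.  19.] 3449.5 [[0.544  0.2205]] [[0.5592 0.1836]] [[0.5691 0.1597]]
```

```bash
python3 -m handwheel '[{"dp":[-0.001,-0.001,0.03],"delta_rot":[0,0,0]},{"dp":[-0.001,-0.001,0.055],"delta_rot":[0,0,0]},{"dp":[-0.001,-0.001,0.075],"delta_rot":[0,0,0]},{"dp":[-0.001,-0.001,0.085],"delta_rot":[0,0,0]},{"dp":[-0.001,-0.001,0.09],"delta_rot":[0,0,0]},{"dp":[-0.001,-0.001,0.092],"delta_rot":[0,0,0]},{"dp":[-0.001,-0.001,0.0935],"delta_rot":[0,0,0]},{"dp":[-0.001,-0.001,0.0945],"delta_rot":[0,0,0]},{"dp":[-0.001,-0.001,0.0945],"delta_rot":[0,0,0]},{"dp":[-0.001,-0.001,0.0945],"delta_rot":[0,0,0]}]'
```

```text
clock: 13.2
tcp_pos: [0.4457, 0.2592, 0.03]
orientation: [-3.141, 0.0, -0.0]
contact_force: [-0.3, 0.8, -1.2]
grip_width: 0.0532
gripper_force: 32.4
```

```bash
python3 -m handwheel '[{"dp":[0,0,0.0005],"delta_rot":[0,0,0]},{"dp":[0,0,0.0005],"delta_rot":[0,0,0]},{"dp":[0,0,0.0005],"delta_rot":[0,0,0]}]'
```

```text
clock: 13.58
tcp_pos: [0.4457, 0.2592, 0.0298]
orientation: [-3.142, 0.0, -0.001]
contact_force: [-2.4, -0.4, 5.1]
grip_width: 0.0536
gripper_force: 33.0
```

Contact is made, so I release, rise and look.

```bash
python3 -m handwheel '[{"dp":[0,0,0],"delta_rot":[0,0,0]},{"dp":[0,0,0],"delta_rot":[0,0,0]},{"dp":[0,0,0],"delta_rot":[0,0,0]},{"dp":[0,0,0],"delta_rot":[0,0,0]},{"dp":[0,0,0],"delta_rot":[0,0,0]},{"dp":[0,0,-0.015],"delta_rot":[0,0,0]},{"dp":[0,0,-0.05],"delta_rot":[0,0,0]},{"dp":[0,0,-0.1],"delta_rot":[0,0,0]},{"dp":[0,0,-0.14],"delta_rot":[0,0,0]},{"dp":[0,0,-0.14],"delta_rot":[0,0,0]},{"dp":[0,0,-0.14],"delta_rot":[0,0,0]}]' 1
python3 -c "
from h import *
look('pics/w5.png')"
```

```text
clock: 14.95
tcp_pos: [0.4454, 0.2588, 0.1696]
orientation: [3.142, -0.0, 0.0]
contact_force: [0.3, -0.2, -1.3]
grip_width: 0.0852
gripper_force: 0.0
[0.4451 0.2586 0.1689]
red [462. 160.] 5952.5 [[0.4713 0.1059]] [[0.4701 0.1027]] [[0.4548 0.0609]]
red [163.  20.] 3000.5 [[0.5636 0.3169]] [[0.5643 0.3181]] [[0.5743 0.334 ]]
yellow [254. 177.] 6642.0 [[0.4585 0.2583]] [[0.457  0.2583]] [[0.4383 0.2582]]
green [367.  21.] 3255.5 [[0.5626 0.1853]] [[0.5633 0.1838]] [[0.573  0.1637]]
```

View pics/w5.png

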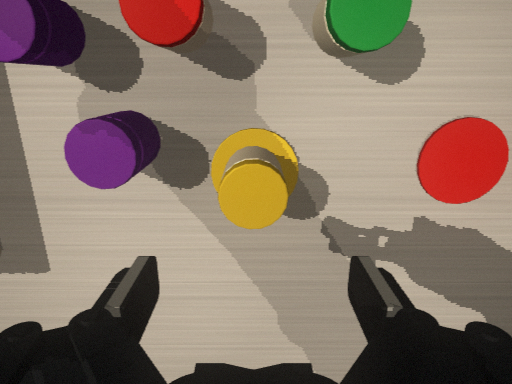

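The yellow pot is centred and upright, lid at about (253,193). The red pot is next.

```bash
python3 -m handwheel '[{"dp":[0.045,-0.02,0],"delta_rot":[0,0,0]},{"dp":[0.09,-0.04,0],"delta_rot":[0,0,0]},{"dp":[0.13,-0.061,0],"delta_rot":[0,0,0]},{"dp":[0.13,-0.061,0],"delta_rot":[0,0,0]},{"dp":[0.13,-0.061,0],"delta_rot":[0,0,0]}]'
python3 -c "
from h import *
look('pics/w6.png')"
```

```text
clock: 15.62
tcp_pos: [0.5742, 0.3195, 0.1677]
orientation: [3.14, 0.0, -0.005]
contact_force: [-0.4, 0.8, 0.1]
grip_width: 0.0854
gripper_force: 0.0
[0.5741 0.3193 0.1682]
red [486. 279.] 3128.5 [[0.5    0.1276]] [[0.4967 0.1235]] [[0.4536 0.0706]]
red [253. 187.] 3674.0 [[0.5797 0.3195]] [[0.578  0.3195]] [[0.5569 0.3194]]
yellow [320. 330.] 2771.0 [[0.4485 0.2607]] [[0.4441 0.2595]] [[0.3868 0.2432]]
yellow [309. 274.] 1665.5 [[0.5051 0.2739]] [[0.5019 0.2729]] [[0.4602 0.2603]]
green [430. 193.] 3365.0 [[0.575  0.1864]] [[0.5732 0.1836]] [[0.5508 0.1468]]
```

View pics/w6.png

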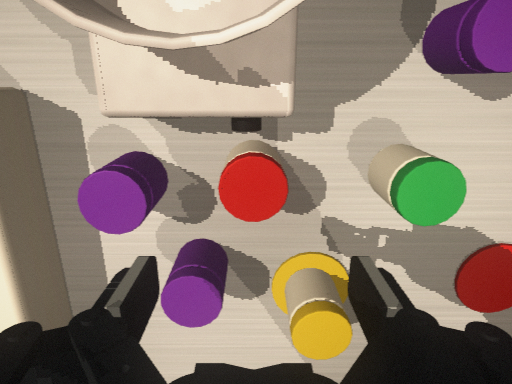

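The red lid is at (253,187), with purple lookalikes to its left and below it. An appliance knob is at (246,124) and the pan rim at about row 46, so I check the appliance height before descending.

```bash
python3 - <<'E'
from h import *
img=cv2.imread("pics/top0.png");cv2.imwrite("pics/c.png",cv2.resize(img[60:215,70:230],None,fx=3.7,fy=3.7,interpolation=cv2.INTER_CUBIC))
s=cv2.imread("pics/scene0.png")
cv2.imwrite("pics/c2.png",cv2.resize(s[200:384,240:440],None,fx=3,fy=3))
f=vision.grab_frame("wrist");f["world_from_camera"]=np.array(f["world_from_camera"])
t=vision.grab_frame("top");t["world_from_camera"]=np.array(t["world_from_camera"])
for z in(.03,.06,.08,.1,.12,.14,.16):print(z,"wrist box L,R,rim",cast(f,[[103,113],[291,116],[190,47]],z).round(3).tolist())
for z in(.03,.06,.08,.1,.12,.14,.16):print(z,"top box L,R,rim",cast(t,[[110,171],[158,170],[132,155]],z).round(3).tolist())
E
```

```text
0.03 wrist box L,R,rim [[0.629, 0.443], [0.627, 0.288], [0.679, 0.368]]
0.06 wrist box L,R,rim [[0.632, 0.43], [0.63, 0.291], [0.677, 0.363]]
0.08 wrist box L,R,rim [[0.634, 0.421], [0.632, 0.293], [0.675, 0.36]]
0.1 wrist box L,R,rim [[0.636, 0.412], [0.634, 0.296], [0.674, 0.356]]
0.12 wrist box L,R,rim [[0.638, 0.404], [0.636, 0.298], [0.672, 0.353]]
0.14 wrist box L,R,rim [[0.64, 0.395], [0.638, 0.3], [0.67, 0.349]]
0.16 wrist box L,R,rim [[0.642, 0.386], [0.64, 0.303], [0.669, 0.346]]
0.03 top box L,R,rim [[0.627, 0.436], [0.633, 0.299], [0.675, 0.376]]
0.06 top box L,R,rim [[0.621, 0.426], [0.627, 0.292], [0.668, 0.367]]
0.08 top box L,R,rim [[0.617, 0.419], [0.623, 0.287], [0.664, 0.361]]
0.1 top box L,R,rim [[0.614, 0.412], [0.619, 0.283], [0.659, 0.355]]
0.12 top box L,R,rim [[0.61, 0.405], [0.615, 0.278], [0.654, 0.349]]
0.14 top box L,R,rim [[0.606, 0.398], [0.611, 0.274], [0.65, 0.343]]
0.16 top box L,R,rim [[0.602, 0.391], [0.607, 0.269], [0.645, 0.337]]
```

View pics/c.png

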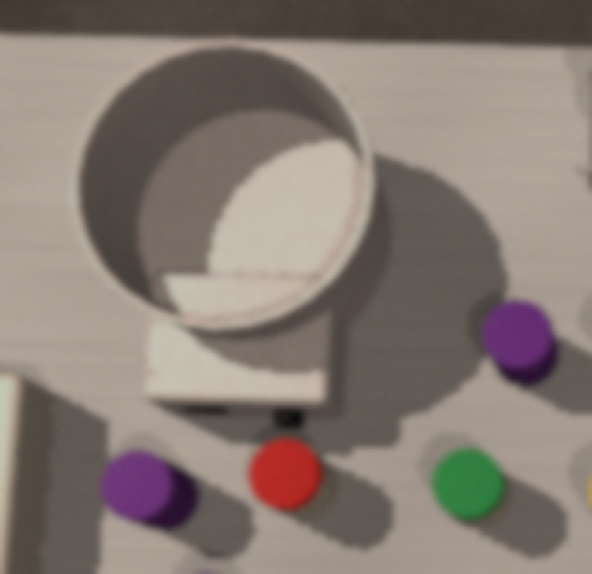

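View pics/c2.png

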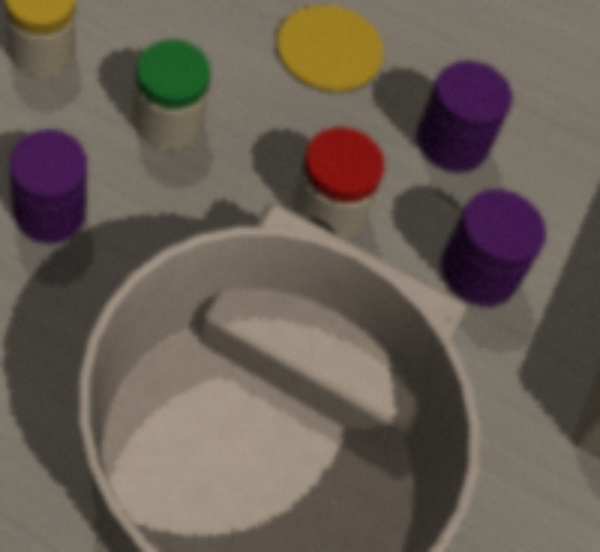

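The box front is at x≈.63 and the bowl rim at x≥.67, z≈.11. The gripper body reaches only x≈.62, so the descent is clear.

```bash
python3 -m handwheel '[{"dp":[0.003,0,0.04],"delta_rot":[0,0,0]},{"dp":[0.003,0,0.075],"delta_rot":[0,0,0]},{"dp":[0.003,0,0.1],"delta_rot":[0,0,0]},{"dp":[0.003,0,0.12],"delta_rot":[0,0,0]},{"dp":[0.003,0,0.134],"delta_rot":[0,0,0]},{"dp":[0.003,0,0.142],"delta_rot":[0,0,0]},{"dp":[0.003,0,0.142],"delta_rot":[0,0,0]},{"dp":[0.003,0,0.142],"delta_rot":[0,0,0]}]'
python3 -m handwheel '[{"dp":[0,0,0],"delta_rot":[0,0,0]},{"dp":[0,0,0],"delta_rot":[0,0,0]},{"dp":[0,0,0],"delta_rot":[0,0,0]},{"dp":[0,0,0],"delta_rot":[0,0,0]},{"dp":[0,0,0],"delta_rot":[0,0,0]},{"dp":[0,0,0],"delta_rot":[0,0,0]},{"dp":[0,0,0],"delta_rot":[0,0,0]},{"dp":[0,0,0],"delta_rot":[0,0,0]}]' 0 30
```

```text
clock: 16.77
tcp_pos: [0.5792, 0.3204, 0.0281]
orientation: [-3.141, 0.0, -0.002]
contact_force: [-0.3, 0.2, -0.7]
grip_width: 0.0855
gripper_force: 0.0
clock: 17.77
tcp_pos: [0.579, 0.3202, 0.028]
orientation: [-3.141, 0.0, -0.001]
contact_force: [-1.1, -1.1, 5.2]
grip_width: 0.0535
gripper_force: 32.2
```

```bash
python3 -m handwheel '[{"dp":[0,0,-0.02],"delta_rot":[0,0,0]},{"dp":[0,0,-0.06],"delta_rot":[0,0,0]},{"dp":[0,0,-0.1],"delta_rot":[0,0,0]},{"dp":[-0.02,0.045,-0.1],"delta_rot":[0,0,0]},{"dp":[-0.045,0.095,-0.1],"delta_rot":[0,0,0]},{"dp":[-0.07,0.145,-0.1],"delta_rot":[0,0,0]},{"dp":[-0.095,0.2,-0.1],"delta_rot":[0,0,0]},{"dp":[-0.115,0.24,-0.1],"delta_rot":[0,0,0]},{"dp":[-0.124,0.26,-0.1],"delta_rot":[0,0,0]},{"dp":[-0.124,0.26,-0.1],"delta_rot":[0,0,0]},{"dp":[-0.124,0.26,-0.1],"delta_rot":[0,0,0]},{"dp":[-0.124,0.26,-0.1],"delta_rot":[0,0,0]}]'
python3 -c "
from h import *
look('pics/w7.png',(.17,.07,.005))"
```

```text
clock: 19.27
tcp_pos: [0.4551, 0.0613, 0.1276]
orientation: [-3.141, -0.002, -0.001]
contact_force: [0.4, 0.3, -2.7]
grip_width: 0.0535
gripper_force: 32.5
[0.455  0.0612 0.1274]
red [253. 307.] 14537.5 [[0.4589 0.0613]] [[0.3817 0.0613]] [[0.3315 0.0613]]
red [255. 172.] 5320.0 [[0.5093 0.0607]] [[0.4821 0.0602]] [[0.4644 0.0598]]
red [502.  10.] 392.5 [[ 0.5547 -0.0056]] [[ 0.5726 -0.0719]] [[ 0.5842 -0.1151]]
yellow [ 43. 189.] 2705.0 [[0.5036 0.1284]] [[0.4707 0.1949]] [[0.4493 0.2381]]
green [38. 28.] 4214.5 [[0.5501 0.1206]] [[0.5633 0.1794]] [[0.5719 0.2177]]
blue [437. 210.] 5634.5 [[0.4967 0.0017]] [[ 0.457  -0.0575]] [[ 0.4311 -0.0959]]
blue [385. 168.] 2628.5 [[0.5107 0.0201]] [[ 0.4848 -0.0207]] [[ 0.468  -0.0472]]
```

```bash
python3 -m handwheel '[{"dp":[0,0.001,0.03],"delta_rot":[0,0,0]},{"dp":[0,0.001,0.055],"delta_rot":[0,0,0]},{"dp":[0,0.001,0.075],"delta_rot":[0,0,0]},{"dp":[0,0.001,0.085],"delta_rot":[0,0,0]},{"dp":[0,0.001,0.09],"delta_rot":[0,0,0]},{"dp":[0,0.001,0.092],"delta_rot":[0,0,0]},{"dp":[0,0.001,0.0935],"delta_rot":[0,0,0]},{"dp":[0,0.001,0.0945],"delta_rot":[0,0,0]},{"dp":[0,0.001,0.0945],"delta_rot":[0,0,0]},{"dp":[0,0.001,0.095],"delta_rot":[0,0,0]},{"dp":[0,0.001,0.095],"delta_rot":[0,0,0]}]'
```

```text
clock: 20.7
tcp_pos: [0.4547, 0.0591, 0.0328]
orientation: [3.141, -0.0, 0.001]
contact_force: [-1.7, -0.9, 5.4]
grip_width: 0.053
gripper_force: 33.2
```

```bash
python3 -m handwheel '[{"dp":[0,0,0],"delta_rot":[0,0,0]},{"dp":[0,0,0],"delta_rot":[0,0,0]},{"dp":[0,0,0],"delta_rot":[0,0,0]},{"dp":[0,0,0],"delta_rot":[0,0,0]},{"dp":[0,0,0],"delta_rot":[0,0,0]},{"dp":[0,0,-0.015],"delta_rot":[0,0,0]},{"dp":[0,0,-0.05],"delta_rot":[0,0,0]},{"dp":[0,0,-0.1],"delta_rot":[0,0,0]},{"dp":[0,0,-0.135],"delta_rot":[0,0,0]},{"dp":[0,0,-0.135],"delta_rot":[0,0,0]},{"dp":[0,0,-0.135],"delta_rot":[0,0,0]}]' 1
python3 -c "
from h import *
look('pics/w8.png')"
python3 -m handwheel '[{"dp":[0.04,-0.04,0],"delta_rot":[0,0,0]},{"dp":[0.08,-0.08,0],"delta_rot":[0,0,0]},{"dp":[0.117,-0.124,0],"delta_rot":[0,0,0]},{"dp":[0.117,-0.124,0],"delta_rot":[0,0,0]},{"dp":[0.117,-0.124,0],"delta_rot":[0,0,0]},{"dp":[0.117,-0.124,0],"delta_rot":[0,0,0]}]'
python3 -c "
from h import *
look('pics/w9.png')"
```

```text
clock: 22.08
tcp_pos: [0.4542, 0.0589, 0.1675]
orientation: [3.141, -0.0, 0.0]
contact_force: [0.3, -0.7, -0.2]
grip_width: 0.0857
gripper_force: 0.0
[0.4539 0.0589 0.1668]
red [252. 177.] 6785.0 [[0.468  0.0596]] [[0.4665 0.0597]] [[0.4478 0.0599]]
red [469.  13.] 1616.0 [[ 0.5755 -0.0776]] [[ 0.5764 -0.0805]] [[ 0.5873 -0.1181]]
yellow [ 15. 206.] 1793.0 [[0.4446 0.2399]] [[0.4427 0.2437]] [[0.4175 0.2936]]
yellow [ 58. 172.] 2438.0 [[0.4713 0.2018]] [[0.4699 0.2048]] [[0.4521 0.2443]]
green [64. 28.] 4237.5 [[0.5671 0.18  ]] [[0.5678 0.1825]] [[0.5764 0.216 ]]
blue [388. 175.] 7747.5 [[ 0.4693 -0.0403]] [[ 0.4679 -0.0424]] [[ 0.4495 -0.0698]]
clock: 22.88
tcp_pos: [0.5708, 0.1816, 0.1666]
orientation: [3.14, -0.002, -0.002]
contact_force: [-0.1, 0.3, 0.1]
grip_width: 0.0857
gripper_force: 0.0
[0.571  0.1816 0.1669]
red [362. 266.] 1719.0 [[0.5098 0.0939]] [[0.5068 0.0921]] [[0.4672 0.0678]]
yellow [169. 329.] 2467.0 [[0.4471 0.2546]] [[0.4427 0.2562]] [[0.3858 0.2765]]
yellow [194. 272.] 1423.0 [[0.5041 0.2292]] [[0.501  0.2302]] [[0.4598 0.2434]]
green [251. 189.] 3435.0 [[0.5752 0.1829]] [[0.5736 0.1829]] [[0.5521 0.1833]]
blue [469. 267.] 1283.5 [[0.5084 0.007 ]] [[0.5053 0.0032]] [[ 0.4653 -0.0451]]
```

View pics/w8.png

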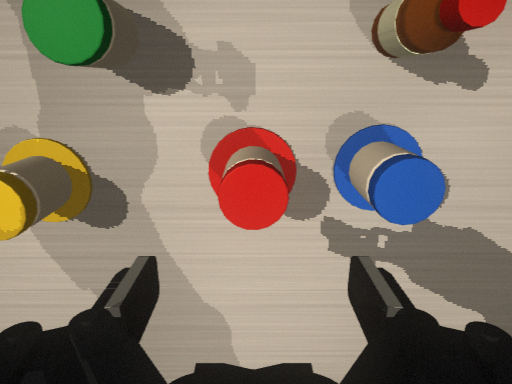

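The red pot is upright and centred on its coaster, lid at about (253,194). The blue pot is still standing well. The green pot is last.

```bash
python3 -m handwheel '[{"dp":[0.002,-0.001,0.04],"delta_rot":[0,0,0]},{"dp":[0.002,-0.001,0.075],"delta_rot":[0,0,0]},{"dp":[0.002,-0.001,0.1],"delta_rot":[0,0,0]},{"dp":[0.002,-0.001,0.12],"delta_rot":[0,0,0]},{"dp":[0.002,-0.001,0.134],"delta_rot":[0,0,0]},{"dp":[0.002,-0.001,0.142],"delta_rot":[0,0,0]},{"dp":[0.002,-0.001,0.142],"delta_rot":[0,0,0]},{"dp":[0.002,-0.001,0.142],"delta_rot":[0,0,0]}]'
python3 -m handwheel '[{"dp":[0,0,0],"delta_rot":[0,0,0]},{"dp":[0,0,0],"delta_rot":[0,0,0]},{"dp":[0,0,0],"delta_rot":[0,0,0]},{"dp":[0,0,0],"delta_rot":[0,0,0]},{"dp":[0,0,0],"delta_rot":[0,0,0]},{"dp":[0,0,0],"delta_rot":[0,0,0]},{"dp":[0,0,0],"delta_rot":[0,0,0]},{"dp":[0,0,0],"delta_rot":[0,0,0]}]' 0 30
```

```text
clock: 23.92
tcp_pos: [0.5742, 0.1843, 0.026]
orientation: [-3.141, 0.0, -0.002]
contact_force: [0.2, -0.9, 0.4]
grip_width: 0.0855
gripper_force: 0.0
clock: 24.92
tcp_pos: [0.574, 0.184, 0.0259]
orientation: [3.142, -0.001, 0.001]
contact_force: [-1.2, -1.4, 4.6]
grip_width: 0.0533
gripper_force: 31.9
```

```bash
python3 -m handwheel '[{"dp":[0,0,-0.02],"delta_rot":[0,0,0]},{"dp":[0,0,-0.06],"delta_rot":[0,0,0]},{"dp":[0,0,-0.1],"delta_rot":[0,0,0]},{"dp":[-0.03,0.02,-0.12],"delta_rot":[0,0,0]},{"dp":[-0.07,0.05,-0.12],"delta_rot":[0,0,0]},{"dp":[-0.105,0.09,-0.12],"delta_rot":[0,0,0]},{"dp":[-0.1175,0.14,-0.12],"delta_rot":[0,0,0]},{"dp":[-0.1175,0.19,-0.12],"delta_rot":[0,0,0]},{"dp":[-0.1175,0.23,-0.12],"delta_rot":[0,0,0]},{"dp":[-0.1175,0.25,-0.12],"delta_rot":[0,0,0]}]'
python3 -m handwheel '[{"dp":[0,0.03,0],"delta_rot":[0,0,0]},{"dp":[0,0.075,0],"delta_rot":[0,0,0]},{"dp":[0,0.12,0.01],"delta_rot":[0,0,0]},{"dp":[0,0.155,0.02],"delta_rot":[0,0,0]},{"dp":[0,0.1685,0.02],"delta_rot":[0,0,0]},{"dp":[0,0.1685,0.02],"delta_rot":[0,0,0]},{"dp":[0,0.1685,0.02],"delta_rot":[0,0,0]},{"dp":[0,0.1685,0.02],"delta_rot":[0,0,0]}]'
python3 -c "
from h import *
look('pics/w10.png',(.17,.07,.005))"
```

```text
clock: 26.18
tcp_pos: [0.4557, -0.0684, 0.1462]
orientation: [3.141, -0.005, 0.001]
contact_force: [0.5, 0.4, -2.3]
grip_width: 0.0532
gripper_force: 32.3
clock: 27.18
tcp_pos: [0.4564, -0.2329, 0.1256]
orientation: [-3.141, -0.003, -0.001]
contact_force: [-0.6, 0.0, -1.9]
grip_width: 0.0533
gripper_force: 32.3
[ 0.4563 -0.2332  0.1256]
green [252. 308.] 14123.5 [[ 0.4609 -0.2325]] [[ 0.3829 -0.232 ]] [[ 0.3322 -0.2317]]
green [256. 171.] 5113.0 [[ 0.5114 -0.2339]] [[ 0.4844 -0.2348]] [[ 0.4668 -0.2354]]
blue [ 12. 219.] 1305.5 [[ 0.4954 -0.1552]] [[ 0.4522 -0.0767]] [[ 0.4242 -0.0256]]
blue [ 60. 174.] 3003.0 [[ 0.5102 -0.1733]] [[ 0.482  -0.1131]] [[ 0.4637 -0.0739]]
```

```bash
python3 -m handwheel '[{"dp":[0,0.0005,0.03],"delta_rot":[0,0,0]},{"dp":[0,0.0005,0.055],"delta_rot":[0,0,0]},{"dp":[0,0.0005,0.075],"delta_rot":[0,0,0]},{"dp":[0,0.0005,0.085],"delta_rot":[0,0,0]},{"dp":[0,0.0005,0.09],"delta_rot":[0,0,0]},{"dp":[0,0.0005,0.092],"delta_rot":[0,0,0]},{"dp":[0,0.0005,0.0935],"delta_rot":[0,0,0]},{"dp":[0,0.0005,0.0945],"delta_rot":[0,0,0]},{"dp":[0,0.0005,0.0945],"delta_rot":[0,0,0]},{"dp":[0,0.0005,0.095],"delta_rot":[0,0,0]},{"dp":[0,0.0005,0.095],"delta_rot":[0,0,0]}]'
```

```text
clock: 28.6
tcp_pos: [0.4561, -0.235, 0.0309]
orientation: [3.141, -0.0, 0.0]
contact_force: [-1.6, 0.8, 4.8]
grip_width: 0.0533
gripper_force: 33.0
```

```bash
python3 -m handwheel '[{"dp":[0,0,0],"delta_rot":[0,0,0]},{"dp":[0,0,0],"delta_rot":[0,0,0]},{"dp":[0,0,0],"delta_rot":[0,0,0]},{"dp":[0,0,0],"delta_rot":[0,0,0]},{"dp":[0,0,0],"delta_rot":[0,0,0]},{"dp":[0,0,-0.015],"delta_rot":[0,0,0]},{"dp":[0,0,-0.05],"delta_rot":[0,0,0]},{"dp":[0,0,-0.1],"delta_rot":[0,0,0]},{"dp":[0,0,-0.15],"delta_rot":[0,0,0]},{"dp":[0,0,-0.15],"delta_rot":[0,0,0]},{"dp":[0,0,-0.15],"delta_rot":[0,0,0]},{"dp":[0,0,-0.15],"delta_rot":[0,0,0]}]' 1
python3 -c "
from h import *
look('pics/w11.png')
cv2.imwrite('pics/top1.png',cv2.vconcat([vision.grab_frame('top')['img'][120:270],vision.grab_frame('scene')['img'],cv2.imread('pics/w11.png')[60:]])[:600] if 0 else cv2.vconcat([vision.grab_frame('scene')['img'][100:330],vision.grab_frame('wrist')['img'][:300]]))"
```

```text
clock: 30.1
tcp_pos: [0.4551, -0.2346, 0.1793]
orientation: [-3.141, 0.0, 0.003]
contact_force: [-0.0, -0.2, 0.7]
grip_width: 0.085
gripper_force: 0.0
[ 0.4552 -0.2346  0.1792]
green [253. 174.] 4948.5 [[ 0.467 -0.234]] [[ 0.4656 -0.234 ]] [[ 0.4472 -0.2338]]
blue [ 29. 187.] 3236.5 [[ 0.457  -0.0594]] [[ 0.4554 -0.0558]] [[ 0.4343 -0.0098]]
blue [ 88. 159.] 2120.5 [[ 0.4795 -0.109 ]] [[ 0.4783 -0.1064]] [[ 0.4632 -0.0734]]
```

View pics/top1.png

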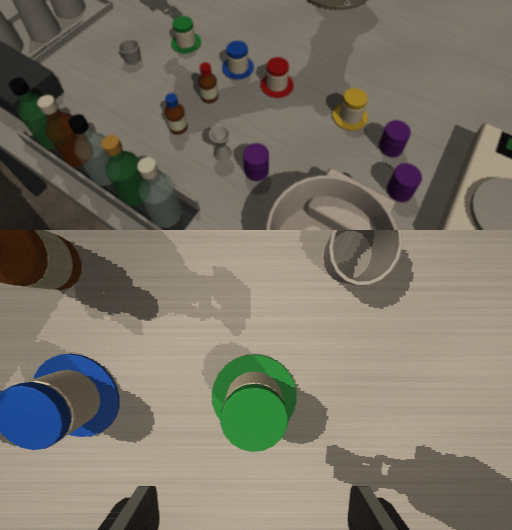

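All four pots stand upright and centred on their matching coasters: in the scene half, green (183,35), blue (237,60), red (277,75) and yellow (352,105). Both bottles still stand where they were.

```bash
python3 -c "
from bench import r
print(r.hand_in())"
```

```text
the job is handed in; nothing more can be done
None
```

I set all four pots upright in the middle of their matching coasters, left both bottles where they were, and handed the job in at about 30 s on the robot's clock; the hand-in gave no verdict.

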